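# Start the bead kiln

## Robot

A 6-joint arm with a two-finger parallel gripper is mounted at the origin on the work surface. World frame = base frame: x ahead of the robot, y to its left, z up, the work surface at z = 0. Lengths are in m, angles in rad, forces in N, time in s.
With the tool pointing down it reaches from about 0.275 to 0.75 m from the base axis. Payload 10.2 kg.
Tool frame: the origin (TCP) lies midway between the tips of the shut fingers; the grasp point (between the pads) lies 19 mm behind it (env.hold_point_z is the distance from the TCP to the grasp point, in m); z points along the fingers, y is the line along which they close (so a half turn about z gives the same grasp; the last joint's range is limited). The gripper opens to 85 mm and grips with 20 to 120 N. Pads are 22 mm wide; open, the fingers measure 114 mm over their backs; the gripper's body (76 mm by 85 mm) begins 54 mm behind the grasp point. The pads swing forward as they close: fully open they stand 13 mm farther back than shut.
Start: joints at [0.978, 0.313, 1.498, -0, 1.331, -0.223], TCP at [0.19, 0.49, 0.231] pointing down, gripper open.
Joint ranges: [-2.94, 2.94], [-0.97, 2.17], [0.19, 2.56], [-1.23, 4.37], [0.02, 3.11], [-2.88, 2.88]. Speed limits (rad/s): [2.39, 2.39, 3.01, 3.14, 3.14, 3.14].

## Interface

Orientations are given as a unit quaternion [x, y, z, w].
In Python, from bench import env, kinematics, monitor, eyes, job gives the robot as it stands. The module is installed in compiled form; this text tells all that it offers. Calls block until the motion is done:
- env.reach(position, orientation): joint-space move of the TCP to a pose.
- env.movel(position, velocity=0.15, frame=None, guard=None): straight line of the TCP; frame=None keeps the orientation; velocity is the mean speed in m/s. With guard (N) it stops when the force on the tool has changed by that much, and returns True; else False.
- env.set_joints(angles): joint-space move.
- env.release() and env.close_gripper(effort=None): open the fingers fully, or close them until they stop; effort is the grip in N (None keeps the last).
- env.hold(seconds).
- kinematics.ik(position, orientation): joint angles nearest the present ones, or None.
- monitor.sense(): the state.
- eyes.grab_frame(name): name is "side" or "top" or "wrist"; returns a dict with "frame" (400x640x3 uint8, red, green, blue), "mtx" (3x3 intrinsics, pixels), "k1" (the pictures are not rectified: a ray, as slopes to the right and down, at radius r is drawn at 1 + k1 r^2 times it, then the intrinsics apply), "view" (4x4, takes a point from world to camera coordinates). Camera axes: x right, y down, z forward; pixel columns grow to the right and rows downward; lengths in m; the calibration is good to about 2 mm. A picture is of the moment at which its call begins. There is no depth.
A pose or a line that the arm cannot do raises env.MotionError and nothing moves.
- job.hand_in(): hands the job in; it is judged then, once.
The state is a dict: "clock": time; "joints": joint angles; "qvel": joint speeds; "joint_efforts": joint torques, N m; "position": TCP position; "ee_rot": TCP orientation; "contact_force": force on the tool from outside, world axes, zero at the start; "ft_torque": the same for the moment, N m; "finger_gap": opening from 0.0 (shut) to 1.0 (fully open); "gripper_force": force on a finger pad.
Only numpy, scipy, OpenCV 4.12 (cv2) and the standard library are available. Lean on these libraries where they do the work, as an engineer would, in place of code of your own. Each camera call takes 0.05 s, during which the arm holds its last target. There are 200 camera calls.

## Task

Start the bead kiln: first switch on the socket block by pressing down the raised end of its rocker, then press the round key on the control desk fully in so that it stays down, and then press the long bar key fully down, keep it down for two seconds and let it come up. Do not press the square key or press any key out of turn, do not lift or shift the socket block, and leave everything else on the table where it stands.

Things in the scene. Friction and masses are not known exactly. Their poses are not given: they have to be found in the camera images.
- desk: the kiln's control desk: fixed grey box, 160 mm deep (own x) x 250 mm wide (own y) x 55 mm high; origin: centre of its underside, own -x edge towards the robot. On its top, at own x = -20 mm, three white keys stand at own y = -70, 0 and 70 mm in varying order, square with the desk; their tops are 77 mm above the table and they travel 8 mm straight down. A dark flat display lies behind them
- round_key_top (a point): centre of the top face of the round key (30 mm across); moves with the key
- round_key (a joint): travel of the round key in m: 0 up, 0.008 fully home. A latching key: it needs about 4 N and stays where it is pushed
- bar_key_top (a point): centre of the top face of the long bar key (56 mm along the desk's x, 24 mm along its y); moves with the key
- bar_key (a joint): travel of the bar key in m: 0 up, 0.008 fully home. Springs back; needs 1.5 N to start and 5.5 N fully home
- square_key_top (a point): centre of the top face of the square key (30 x 30 mm); moves with the key
- square_key (a joint): travel of the square key in m: 0 up, 0.008 fully home; springs back, 1.5 N to start, 5.5 N fully home. Not to be pressed
- socket_block: loose white socket block, 240 mm (own x) x 85 x 45 mm high, 0.6 to 1.1 kg; origin: centre of its underside. On its top are two sockets and, near its own -x end, a white rocker: a paddle 60 mm along the block's x, 32 mm wide, 10 mm thick, pivoted 62 mm above the table at own x = -60 mm, y = 0. It starts with its own -x end raised (about 73 mm above the table), the other end low
- rocker_press (a point): the place to press: on the rocker's top face, 24 mm from its pivot towards the raised (own -x) end, mid width; about 72 mm above the table when off and 62 mm when on; moves with the rocker
- rocker (a joint): angle of the rocker in rad: 0 off (as it starts), 0.4 on, raised end pushed fully down. It needs about 2 N at rocker_press and stays where it is left
- jar: small glass jar with a black screw cap, 44 mm across, 50 mm high; loose bystander; origin: centre of its underside
- lid: loose black jar lid, 36 mm across, 12 mm thick, lying on the control desk's top behind the keys; loose bystander; origin: centre of its underside
- mould: plaster mould slab with three shallow dimples, 85 x 110 x 28 mm high; loose bystander; origin: centre of its underside
- mug: dark brown mug, 76 mm across, 90 mm high, handle towards its own +y; loose bystander; origin: centre of its underside
- bottle: clear water bottle with a blue cap, 60 mm across, 160 mm high, beyond the work; loose bystander; origin: centre of its underside
- needle: bead needle with a wooden handle, lying, 160 mm long along its own x, 14 mm thick; loose bystander; origin: centre of its underside

How it is judged:
On the way, in this order (a step that is already met when the one before it is completed fails the run):
1. the rocker is switched on (value of joint rocker above 0.3 rad), for 0.1 s.
2. the round key is pressed home (value of joint round_key above 0.0065 m), for 0.1 s.
3. the bar key is held down for at least 1.5 s (value of joint bar_key above 0.0065 m), for 1.5 s.
At the end, for the whole second after the job is handed in: The rocker is on (over 0.3 rad) and the round key is down (over 6.5 mm); the bar key has come up and the square key is up (each under 2 mm); the socket block is within 30 mm, and every bystander within 20 mm, of where it started (value of joint rocker above 0.3 rad and value of joint round_key above 0.0065 m and value of joint each of bar_key, square_key below 0.002 m and distance of socket_block from where it was at the start of the episode below 0.03 m and distance of each of jar, lid, mould, mug, bottle, needle from where it was at the start of the episode below 0.02 m); the robot touches nothing.
It fails at once if the square key is pressed (over 3 mm) (value of joint square_key above 0.003 m).
It fails at once if the round key is pressed (over 3 mm) while the rocker is still off (value of joint round_key above 0.003 m and value of joint rocker below 0.25 rad).
It fails at once if the bar key is pressed (over 3 mm) before the round key is down (value of joint bar_key above 0.003 m and value of joint round_key below 0.0055 m).
It fails at once if the socket block is lifted (over 12 mm) or shifted (over 30 mm) (height (world z) of socket_block above 0.012 m or distance of socket_block from where it was at the start of the episode above 0.03 m).
It fails at once if a bystander is moved by more than 20 mm (distance of any of jar, lid, mould, mug, bottle, needle from where it was at the start of the episode above 0.02 m).
It also fails if it takes over 48 s, if anything falls off the work surface, if the arm or the gripper's body presses on something with over 40 N, if the wrist force passes 120 N, or if a joint passes its speed limit or range.

## Working session

There is one attempt and no reset: what is moved stays moved. The work goes in short steps, each a Python script; the robot and the scene stay as the last script left them, time stands still between calls to the robot, and variables do not carry over. Pictures are saved under pics/ and viewed, at most 10 in all, crops included, and the job is handed in when it is done.

```bash
mkdir -p pics
cat > h.py <<'E'
import numpy as np, cv2
from bench import env, kinematics, monitor, eyes, job
def ray(f,u,v):
    K=np.array(f["mtx"]);V=np.array(f["view"]);k=f["k1"]
    d=np.array([(u-K[0,2])/K[0,0],(v-K[1,2])/K[1,1]])
    s=d.copy()
    for _ in range(30): s=d/(1+k*(s@s))
    R=V[:3,:3];t=V[:3,3]
    return -R.T@t, R.T@np.array([s[0],s[1],1])
def onz(f,u,v,z):
    o,d=ray(f,u,v); return o+d*(z-o[2])/d[2]
def proj(f,p):
    K=np.array(f["mtx"]);V=np.array(f["view"])
    c=V[:3,:3]@np.array(p)+V[:3,3]; s=c[:2]/c[2]; s=s*(1+f["k1"]*(s@s))
    return s*[K[0,0],K[1,1]]+[K[0,2],K[1,2]]
E
python3 - <<'E'
from h import *
import pickle
for n in("top","side"):
    f=eyes.grab_frame(n); pickle.dump(f,open(n+".pkl","wb"))
    cv2.imwrite(f"pics/{n}0.png",cv2.resize(f["frame"][:,:,::-1],(800,500)))
    print(n,np.round(ray(f,320,200),3),f["k1"])
print(monitor.sense())
E
```

```text
top [[ 0.473  0.101  0.96 ]
 [ 0.133 -0.031 -0.991]] 0.03383489405821558
side [[ 0.063 -0.495  0.864]
 [ 0.498  0.509 -0.703]] -0.03551040808084028
{'clock': 0.1, 'joints': array([ 9.77610653e-01,  3.13394917e-01,  1.49833449e+00, -1.07641081e-06,
        1.33100611e+00, -2.23382347e-01]), 'qvel': array([-0.00184327, -0.00154857, -0.00287238,  0.00025407,  0.00121311,
       -0.00093499]), 'joint_efforts': array([ 4.24496247e-03, -4.12905979e+01, -2.60140103e+01, -4.06105698e-05,
        3.05525871e-03,  4.35967286e-05]), 'position': array([0.18962792, 0.48931986, 0.23080188]), 'ee_rot': array([ 1.83849718e-01,  9.82954198e-01, -5.24669300e-04, -2.26398496e-04]), 'contact_force': array([ 0.45820733, -0.17152754,  0.62413776]), 'ft_torque': array([-0.02947347,  0.02087813, -0.04576944]), 'gripper_force': 0.0, 'finger_gap': 1.0002916680150764}
```

View pics/top0.png

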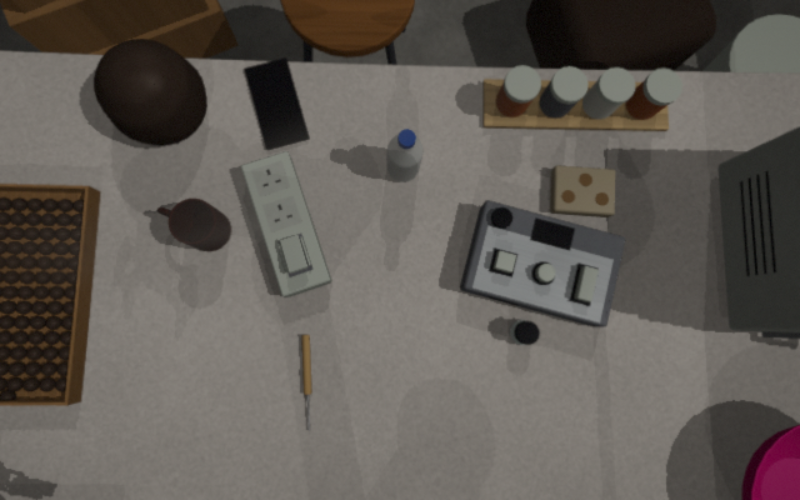

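View pics/side0.png

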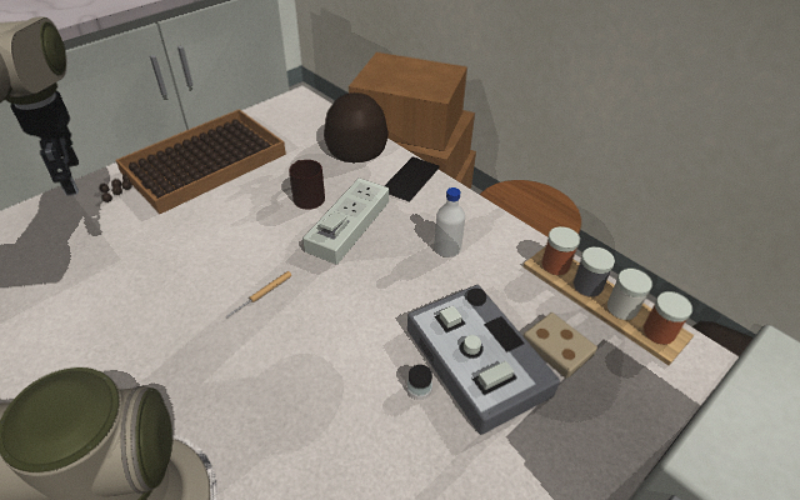

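The top view (800 px scale) shows the desk with the square key at about (505,262), the round key at (544,272) and the bar key at (585,284). The socket block's rocker is at about (295,254), near the block's robot-side end. The side view confirms this order, and the jar stands in front of the desk.

Run:
```python
from h import *
import pickle
out=[]
for n,(a,b) in {"top":((365,155,140,110),(185,115,90,130)),"side":((320,220,140,130),(235,135,90,80))}.items():
    f=pickle.load(open(n+".pkl","rb")); im=f["frame"]; g=im.min(axis=2)
    for (x,y,w,h) in (a,b):
        c=im[y:y+h,x:x+w,::-1]; s=min(400/w,300/h)
        c=cv2.resize(c,None,fx=s,fy=s,interpolation=cv2.INTER_CUBIC); c=cv2.convertScaleAbs(c,alpha=1.25)
        o=np.zeros((300,400,3),np.uint8); o[:c.shape[0],:c.shape[1]]=c; out.append(o); print(n,x,y,round(s,3))
    hsv=cv2.cvtColor(im,cv2.COLOR_RGB2HSV)
    for p in ([(505,262),(544,271),(587,280),(290,250),(530,290),(310,285)] if n=="top" else [(452,313),(470,342),(494,374),(330,222),(450,345),(340,240)]):
        q=(np.array(p)/1.25).astype(int); print(p,im[q[1],q[0]])
cv2.imwrite("pics/crops.png",np.vstack([np.hstack(out[:2]),np.hstack(out[2:])]))
```

```text
top 365 155 2.727
top 185 115 2.308
(505, 262) [132 135 126]
(544, 271) [130 135 126]
(587, 280) [125 128 120]
(290, 250) [120 123 115]
(530, 290) [127 129 129]
(310, 285) [116 120 112]
side 320 220 2.308
side 235 135 3.75
(452, 313) [190 197 184]
(470, 342) [193 196 184]
(494, 374) [177 182 170]
(330, 222) [172 175 163]
(450, 345) [175 177 179]
(340, 240) [182 187 173]
```

View pics/crops.png

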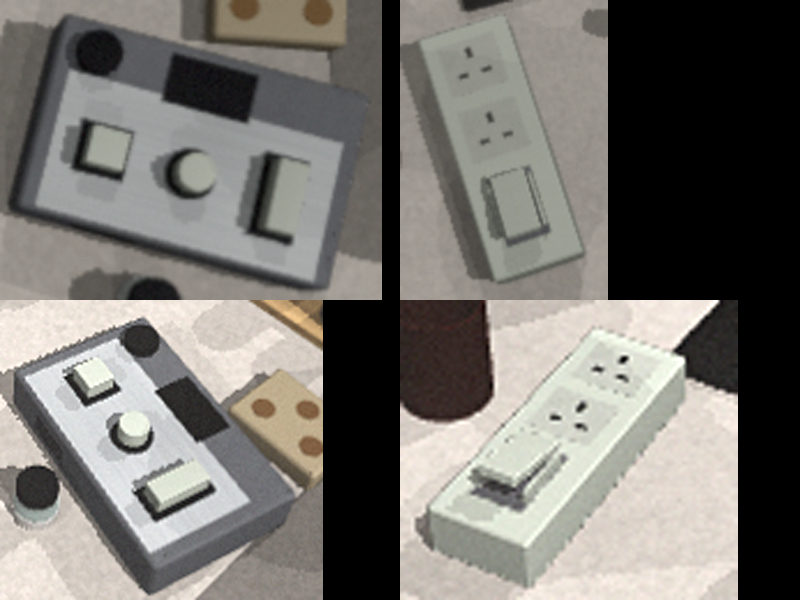

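Run:
```python
from h import *
import pickle
T,S=[pickle.load(open(n+".pkl","rb")) for n in("top","side")]
def t1(u,v): return 365+u/2.727,155+v/2.727
def t2(u,v): return 185+(u-400)/2.308,115+v/2.308
def s1(u,v): return 320+u/2.308,220+(v-300)/2.308
def s2(u,v): return 235+(u-400)/3.75,135+(v-300)/3.75
for n,a,b in (("sq",(107,149),(94,374)),("rd",(193,171),(132,422)),("bar",(287,198),(180,484))):
    print(n,onz(T,*t1(*a),.077).round(4),onz(S,*s1(*b),.077).round(4))
print("block top corners T")
for a in((420,40),(503,14),(583,254),(499,282)): print(onz(T,*t2(*a),.045).round(4))
print("S")
for a in((595,329),(686,354),(529,548),(430,508)): print(onz(S,*s2(*a),.045).round(4))
print("rocker corners, T at z.073 low, .051 high", [onz(T,*t2(*a),z).round(4) for a,z in(((505,242),.073),((548,230),.073),((486,180),.052),((530,168),.052))])
# colour contours of key tops, yellowish white
for n,F in(("top",T),("side",S)):
    im=F["frame"].astype(int); m=((im[...,1]-im[...,2]>4)&(im[...,0]>(100 if n=="top" else 155))).astype(np.uint8)
    roi=np.zeros_like(m)
    for p in((.472,-.03,.07),): pass
    x,y,w,h=(365,155,140,110) if n=="top" else (320,220,140,130)
    roi[y:y+h,x:x+w]=1
    k,_,st,ce=cv2.connectedComponentsWithStats(m*roi)
    for i in range(1,k):
        if st[i,4]>60: print(n,st[i],ce[i].round(1),onz(F,*ce[i],.077).round(4))
```

```text
sq [ 0.5753 -0.1009  0.077 ] [ 0.5743 -0.1071  0.077 ]
rd [ 0.5596 -0.1659  0.077 ] [ 0.5587 -0.1702  0.077 ]
bar [ 0.5403 -0.2366  0.077 ] [ 0.5395 -0.2441  0.077 ]
block top corners T
[0.7387 0.3452 0.045 ]
[0.7656 0.2698 0.045 ]
[0.5415 0.1887 0.045 ]
[0.5151 0.2635 0.045 ]
S
[0.737  0.3409 0.045 ]
[0.769  0.2689 0.045 ]
[0.5434 0.1831 0.045 ]
[0.5167 0.2615 0.045 ]
rocker corners, T at z.073 low, .051 high [array([0.5491, 0.2547, 0.073 ]), array([0.5603, 0.2174, 0.073 ]), array([0.6071, 0.2778, 0.052 ]), array([0.6189, 0.2385, 0.052 ])]
top [365 155 121  30 872] [420.5 164.6] [ 0.6707 -0.1364  0.077 ]
top [445 155  47  16 497] [468.9 162.6] [ 0.6769 -0.2384  0.077 ]
top [397 201  16  16 187] [404.4 208.6] [ 0.5774 -0.1012  0.077 ]
top [431 211  14  14 149] [437.2 217.4] [ 0.5603 -0.1688  0.077 ]
top [463 213  16  28 285] [470.5 226.5] [ 0.5426 -0.2371  0.077 ]
top [ 365  233  140   32 1675] [418.2 253.4] [ 0.4861 -0.1282  0.077 ]
side [ 320  220  140   45 3169] [392.5 235.4] [ 0.6648 -0.1233  0.077 ]
side [435 220  25  17 110] [448.  226.9] [ 0.7829 -0.1951  0.077 ]
side [352 245  17  13 131] [360.5 250.7] [ 0.5766 -0.1041  0.077 ]
side [320 261  21  32 332] [326.9 281. ] [ 0.4641 -0.1123  0.077 ]
side [372 268  13  11 114] [378.  273.1] [ 0.5594 -0.1718  0.077 ]
side [384 289  27  19 246] [397.2 297.9] [ 0.5417 -0.2402  0.077 ]
side [ 320  299  105   51 1949] [351.3 333.5] [ 0.4141 -0.2322  0.077 ]
```

```bash
cat >> h.py <<'E'
def quat(yaw):
    "tool down, tool x along yaw (deg) up to half a turn, whichever turns the last joint less"
    a=np.radians(yaw)/2; return [np.array([np.cos(b),np.sin(b),0,0]) for b in(a,a+np.pi/2)]
def go(p,yaw):
    c=[(abs(j[5]),i) for i,q in enumerate(quat(yaw)) if (j:=kinematics.ik(p,q)) is not None]
    env.reach(p,quat(yaw)[min(c)[1]])
def st(tag=""):
    s=monitor.sense(); print(tag,round(s["clock"],2),s["position"].round(4),"F",s["contact_force"].round(2),"q6",s["joints"][5].round(2)); return s
E
python3 - <<'E'
from h import *
env.close_gripper()
d=np.array([np.cos(np.radians(20)),np.sin(np.radians(20))])
piv=np.array([.6405,.266])-.06*d; p=piv-.025*d; print(p)
go([*p,.20],20); st("above")
env.movel([*p,.085],.12); st("near")
g=env.movel([*p,.058],.03,guard=15); st(g)
env.movel([*p,.13],.15); st("up")
f=eyes.grab_frame("side")["frame"][135:215,225:325,::-1]
cv2.imwrite("pics/r1.png",cv2.resize(f,None,fx=6,fy=6,interpolation=cv2.INTER_CUBIC))
E
```

```text
[0.56062613 0.23692829]
above 2.52 [0.5602 0.2376 0.2001] F [-0.1   0.67 -0.45] q6 1.43
near 3.62 [0.561  0.2371 0.0858] F [-1.02  0.48  0.07] q6 1.43
True 4.36 [0.5599 0.2367 0.0624] F [-2.62 -1.15  8.16] q6 1.43
up 4.97 [0.5602 0.2368 0.1288] F [-0.23 -1.02  0.04] q6 1.43
```

View pics/r1.png

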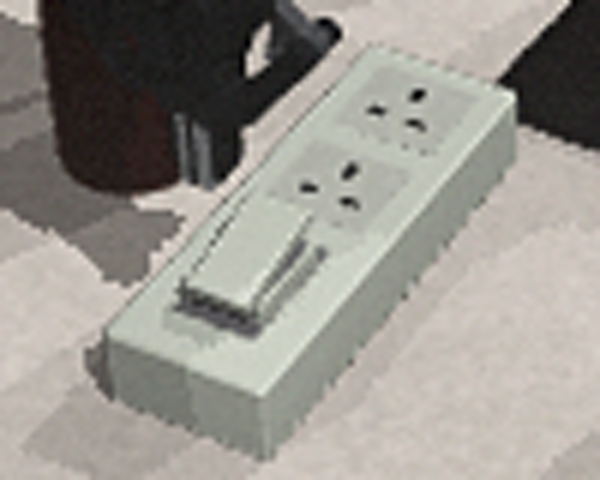

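The side crop shows the rocker's near end, at about (230,300), lower than before, and its far end, at about (310,215), now proud. It looks switched on. A second gentle press further out will confirm this from the contact height, and I'll take a top view too.

Run:
```python
from h import *
d=np.array([np.cos(np.radians(20)),np.sin(np.radians(20))])
piv=np.array([.6405,.266])-.06*d; p=piv-.029*d
env.movel([*p,.08],.1); st()
print(env.movel([*p,.05],.015,guard=3)); st("light")
print(env.movel([*p,.05],.015,guard=20)); st("hard")
env.movel([*p,.2],.2)
go([.5597,-.1695,.2],-14.2); st("desk")
f=eyes.grab_frame("top")["frame"][115:245,185:285,::-1]; g=eyes.grab_frame("side")["frame"][150:210,235:315,::-1]
cv2.imwrite("pics/r2.png",np.hstack([cv2.resize(f,(385,500),interpolation=cv2.INTER_CUBIC),cv2.resize(g,(400,500)[:1]+(300,),interpolation=cv2.INTER_CUBIC) if 0 else cv2.copyMakeBorder(cv2.resize(g,(400,300),interpolation=cv2.INTER_CUBIC),0,200,0,0,cv2.BORDER_CONSTANT)]))
```

```text
5.67 [0.5572 0.2356 0.0803] F [ 1.17 -0.24  0.83] q6 1.43
True
light 6.88 [0.5569 0.2356 0.0619] F [-0.59 -1.32  3.37] q6 1.43
True
hard 7.22 [0.557  0.2356 0.0617] F [-2.73 -1.03  8.34] q6 1.43
desk 9.57 [ 0.56   -0.1685  0.1999] F [0.54 0.17 0.09] q6 1.32
```

View pics/r2.png

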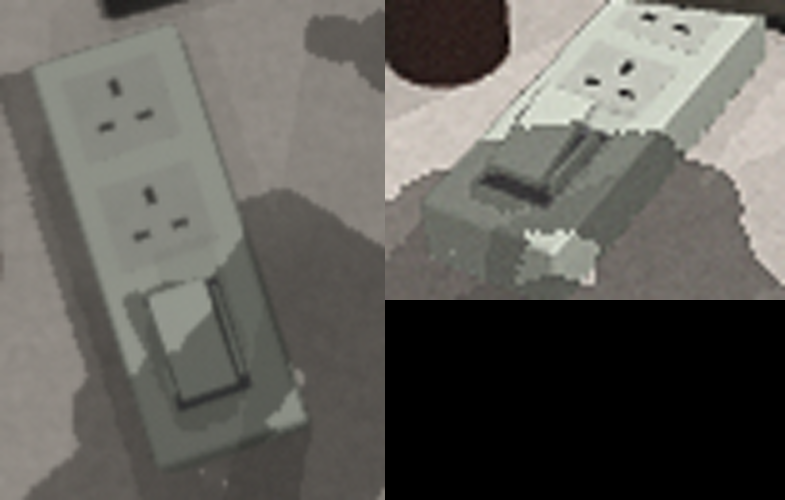

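The light contact came at 62 mm and was stiff straight away. The raised end would have been at about 73 mm, so the rocker is on, and the block hasn't moved. Next are the keys.

Run:
```python
from h import *
p=[.5597,-.1695]
env.movel([*p,.09],.12); st("near")
print(env.movel([*p,.064],.015,guard=14)); st("round")
env.hold(.3); st()
env.movel([*p,.085],.1)
print(env.movel([*p,.06],.015,guard=3)); st("round recheck")
env.movel([*p,.12],.12); st("up")
```

```text
near 10.74 [ 0.5601 -0.1697  0.0908] F [-0.37  0.65  0.19] q6 1.32
True
round 12.05 [ 0.5597 -0.1695  0.0689] F [-1.91  1.56  6.91] q6 1.32
 12.35 [ 0.5597 -0.1695  0.0689] F [-1.52  0.06  6.62] q6 1.32
True
round recheck 13.72 [ 0.5597 -0.1695  0.069 ] F [-0.61  1.18  5.6 ] q6 1.32
up 14.31 [ 0.5594 -0.1693  0.1193] F [-1.14  0.39 -0.09] q6 1.32
```

The round key is latched at a top height of 69 mm, which is fully home. Now the bar key.

Run:
```python
from h import *
p=[.541,-.239]
env.movel([*p,.12],.12); env.movel([*p,.088],.1); st("near")
print(env.movel([*p,.064],.015,guard=18)); s=st("bar")
if s["position"][2]<.0705:
    env.hold(2.1); st("held")
env.movel([*p,.12],.08); st("up")
env.movel([*p,.2],.2)
go([.40,.0,.3],0); st("clear")
a=eyes.grab_frame("top")["frame"][:,:,::-1]
cv2.imwrite("pics/end.png",cv2.resize(a,(800,500)))
```

```text
near 15.53 [ 0.5412 -0.2387  0.0881] F [-0.06  0.12  0.04] q6 1.21
True
bar 16.73 [ 0.541 -0.239  0.069] F [-1.44  1.83  6.67] q6 1.2
held 18.83 [ 0.541 -0.239  0.069] F [-1.44  0.89  6.93] q6 1.2
up 19.62 [ 0.5407 -0.2388  0.1195] F [-0.83 -1.09 -0.24] q6 1.21
clear 21.31 [ 0.4004 -0.0006  0.2994] F [ 0.26 -0.08 -0.35] q6 1.28
```

View pics/end.png

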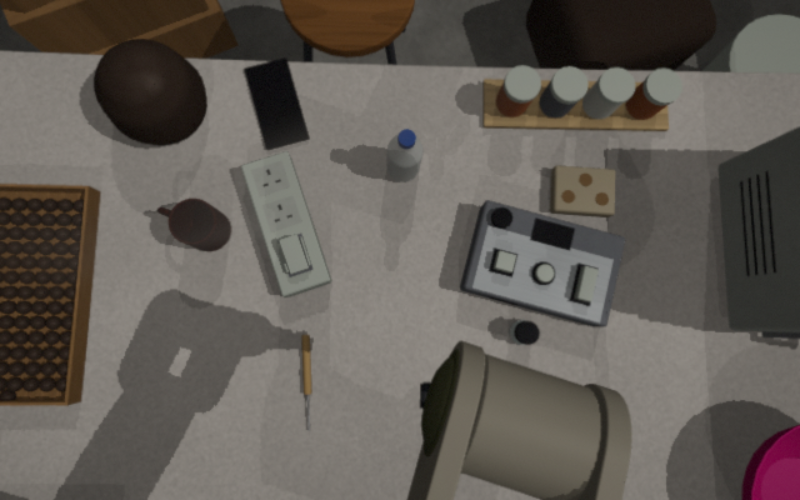

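The picture shows everything in its starting place: block at (285,225), desk at (545,265), jar at (527,332), lid at (502,217). The round key's shadow is smaller now that it is down, and the bar key is up again.

```bash
python3 -c "
from bench import job; print(job.hand_in())"
```

```text
the job is handed in; nothing more can be done
None
```

The job is handed in with no verdict returned: by contact heights, the rocker is on, the round key is latched, and the bar key was held fully down for 2.1 s and released; nothing in the final picture had moved.

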